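Walk the transport wedge out from under a sprung locating plate

TASK

A tight steel wedge with a red tab props the aluminium plate up off its ball locators. Work the wedge loose by pulling its tab a little to one side and the other, without dragging the blue saddle along its rail, until it slides free and the springs have pulled the plate fully home, then lay the wedge flat in the green tray and let go. Leave the oil bottle and the loose steel jaw where they are.

Things in the scene. Friction and masses are not known exactly. Their poses are not given: they have to be found in the camera images.
- stand: Fixed grey stand: foot 170 x 150 mm, column, steel rail on top that carries the blue saddle. Origin on the bench, vertically under the plate's two prop feet (saddle at 0). x points from the wedge's tab towards its thin tip (roughly away from the robot), y to the left, z up.
- saddle (a joint): Slide of the blue saddle on the stand's rail along the stand's x, in m: 0 at the start, negative when dragged out to the tab's side, travel 30 mm either way. Held by friction only: it slips when pulled along x with more than about 30 N; sideways it is rigid. It carries plate, skids, balls and guard.
- guard_bar (a point): Middle of the underside of the yellow guard bar, 236 mm over the bench: 206 mm wide (y), 20 mm deep (x), 42 mm high, on dark arms that run back at y = +-95 mm. It stands over the inner end of the wedge's tab, so a gripper pointing straight down strikes it: lean back about 40 degrees, fingers pointing down and to +x. Below bar and tab is free room.
- plate (a joint): Hinge of the aluminium plate (136 x 136 x 12 mm), in rad, positive up: 0 is home on the balls, 0.025 to 0.045 as propped up. Its axis runs along the stand's y, 100 mm to +x of the prop feet. Springs press its two prop feet on the wedge with about 50 N together when propped, about 20 N near home.
- feet_mid (a point): Point between the two prop feet, at the height of the skids (167 mm over the bench), stand's axes. The feet are round buttons under the plate at y = +-20 mm; the 30 mm long skids lie right under them. Home leaves 10.8 mm between feet and skids. Balls stand 43 mm clear either side of the middle line.
- wedge: Loose steel wedge, 0.24 to 0.39 kg, 150 mm long with tab, 56 mm wide, pinched between skids and prop feet. Origin on its flat underside, at the start within 3 mm of the feet's line; x to its thin tip, z up. Top falls 15 mm per 100 mm towards the tip; 15 mm thick at the origin. A 36 mm high red head spans x = -57 to -45 mm.
- wedge_tip (a point): Middle of the thin tip's lower edge, x = 30 mm in the wedge's frame. A straight pull takes about 40 N or more and drags the saddle. A side pull on the tab (10 to 25 N) pivots the wedge on one prop foot while its other side creeps out: swings of about 0.2 rad to either side in turn walk it out some mm each. Free when 35 mm out.
- wedge_tab (a point): Middle of the red tab, where to grip: a bar 24 mm wide (wedge's y), 20 mm high, from x = -120 to -57 mm of the wedge, middle 26 mm above the wedge's underside. This point is at x = -95 mm; wedge's axes.
- wedge_mid (a point): Middle of the wedge's length on its underside (x = -45 mm in the wedge's frame), with the wedge's axes.
- tray: Fixed green tray on a steel post, inside 178 x 110 mm (x by y), rim 11 mm above its floor, rim top 201 mm over the bench. Origin on the bench under its middle, x along its length, roughly away from the robot.
- tray_in (a point): Middle of the tray's inner floor, 190 mm over the bench, with the tray's axes.
- oil_bottle: Bystander: yellow oil bottle with a red spout, 48 mm across, 145 mm high, standing on the bench. Origin under its middle.
- soft_jaw: Bystander: loose steel chuck jaw, 34 x 72 x 28 mm, lying on the bench. Origin under its middle.
Things that resemble listed ones, but are neither listed nor needed, are in the scene too. What is shaped like the wedge but white is not meant.

How it is judged:
By the outcome, as a careful person would: the job done as asked, in the order asked, and still so for the second after the job is handed in, with the robot touching nothing.
It also fails if it takes over 62 s, if anything falls off the work surface, if the arm or the gripper's body presses on something with over 40 N, if the wrist force passes 120 N, or if a joint passes its speed limit or range.

ROBOT

A 6-joint arm with a two-finger parallel gripper is mounted at the origin on a cart in front of the work surface, level with it; the furniture and walls round the work are solid. World frame = base frame: x ahead of the robot, y to its left, z up, the work surface at z = 0. Lengths are in m, angles in degrees, forces in N, time in s.
With the tool pointing down it reaches from about 0.4 to 0.825 m from the base axis. Payload 7 kg.
Tool frame: the origin (TCP) lies at the centre of the arm's flange, where the gripper is bolted on; the fingertips stand 178 mm ahead of it and the grasp point (between the pads) lies 159 mm ahead of it (tip_reach is the distance from the TCP to the fingertips, in m); z points along the fingers, y is the line along which they close (so a half turn about z gives the same grasp; the last joint's range is limited). The gripper opens to 88 mm and grips with 3 to 60 N. Pads are 19 mm wide; open, the fingers measure 130 mm over their backs; the gripper's body (78 mm by 193 mm) begins 47 mm behind the grasp point.
Start: joints at [86.007, 20.546, 0.682, 0, -70.136, -16.507], TCP at [0.236, 0.632, 0.405] pointing down, gripper open.
Joint ranges: [-176.03, 176.03], [-82.01, 121.73], [-58.28, 71.71], [-173.87, 95.51], [-174.79, -0.11], [-173.66, 173.66]. Speed limits (degrees/s): [136.94, 136.94, 172.46, 180, 180, 180].

INTERFACE

Orientations are given as [roll, pitch, yaw] about the fixed x, y, z axes, in that order (R = Rz(yaw) Ry(pitch) Rx(roll)).
In Python, from plant import * gives the robot as it stands.
- The arm moves only by the shell command python3 -m handwheel 'ROWS'. ROWS is JSON, a list of rows, each a list of 7 numbers: the opening, from -1 (shut) to 1 (fully open), then the shift along the tool's x, y, z as a fraction of full scale, then the turn, a rotation vector about the tool's x, y, z as a fraction of full scale. A call has 1 to 5 rows; each row shifts and turns the commanded pose from where the row before left it, along the tool's axes as they then stand; what a row does not reach is not made up. Full scale, the value 1, is 0.025 m for a shift and 6 degrees for a turn. A row lasts 1/8 s, in which the tool goes at most 62.5 mm and 10.7 degrees, less where a joint would pass 70% of its speed; a pose out of reach is approached as far as the arm can. A call with a number of a shift or a turn outside -1 to 1 is refused whole. A call with a gripper value outside its range is refused whole. The fingers move at their own pace and stop on an object; the grip force is fixed at half the most. Time passes only in rows, so rows that do not move let the fingers close. It gives the time, the measured TCP pose, the force, the opening and the grip force at its end, in the units of the state.
- get_obs(): the state, without advancing time (a new reading comes with each control period).
- snapshot(name): name is "side" or "top" or "wrist"; returns a dict with "color" (420x560x3 uint8, red, green, blue), "fx", "fy", "cx", "cy" (pixels), "R" (3x3) and "t" (3): a world point X has camera coordinates R X + t; the wrist camera has in their place "tool_from_camera" (4x4, takes a point from camera to tool coordinates, whose origin is the TCP and whose axes are the flange's). Camera axes: x right, y down, z forward; pixel columns grow to the right and rows downward; lengths in m; the calibration is good to about 2 mm. A picture is of the moment at which its call begins: read the wrist's pose just before it. There is no depth.
- close_job(): hands the job in; it is judged then, once.
The state is a dict: "clock": time; "joint_pos": joint angles; "qvel": joint speeds; "tau": joint torques, N m; "tool_pos": TCP position; "orientation": TCP orientation; "force": force on the tool from outside, world axes, zero at the start; "moment": the same for the moment, N m; "opening": finger opening in m; "gripper_force": force on a finger pad.
Only numpy, scipy, OpenCV 4.12 (cv2) and the standard library are available. Lean on these libraries where they do the work, as an engineer would, in place of code of your own. Each camera call takes 0.05 s, during which the arm holds its last target. There are 200 camera calls.

## Working session

There is one attempt and no reset: what is moved stays moved. The work goes in short steps, Python scripts to look and compute and a shell command to move; the robot and the scene stay as the last step left them, time stands still between calls to the robot, and variables do not carry over. Pictures are saved under pics/ and viewed, at most 13 in all, crops included, and the job is handed in when it is done.

```bash
ls; mkdir -p pics; python3 - <<'E'
from plant import *
import cv2,json,pickle
o=get_obs();print(o)
for n in("side","top","wrist"):
    s=snapshot(n);cv2.imwrite(f"pics/{n}0.png",s["color"][:,:,::-1]);pickle.dump((o,s),open(f"{n}0.pkl","wb"))
    print(n,{k:v for k,v in s.items() if k!="color"})
E
python3 -c "
import cv2,numpy as np
a=cv2.imread('pics/side0.png');b=cv2.imread('pics/top0.png')
"
```

```text
pics
{'clock': 0.0, 'joint_pos': array([ 8.60071708e+01,  2.05907287e+01,  6.33295541e-01, -2.02473898e-02,
       -7.01345652e+01, -1.65068894e+01]), 'qvel': array([ 0.06402056, -0.12596143, -0.02383185,  0.03850649, -0.00227017,
        0.05245288]), 'tau': array([-1.50132011e-03, -5.82716990e+01,  2.93045533e+01,  6.99728429e+00,
        6.91508059e-03, -1.49643656e-04]), 'tool_pos': array([0.23631925, 0.6320707 , 0.40372638]), 'orientation': array([ 1.79906385e+02, -7.89278213e-03, -2.05066077e+01]), 'force': array([ 0.36120586,  0.53554057, -0.11730511]), 'moment': array([ 0.0548186 , -0.00344352,  0.00753236]), 'gripper_force': 0.0, 'opening': 0.08763857473354508}
side {'fx': 477.2190725466501, 'fy': 477.2190725466501, 'cx': 278.77152743982447, 'cy': 205.8933574413838, 'R': array([[ 0.99976336, -0.01620393, -0.01451416],
       [-0.02171879, -0.70565957, -0.70821809],
       [ 0.00123386,  0.70836572, -0.70584451]]), 't': array([-0.54551324,  0.2619099 ,  1.49202793])}
top {'fx': 380.29981485924975, 'fy': 380.29981485924975, 'cx': 273.41404394214493, 'cy': 209.0311076621549, 'R': array([[ 0.0288123 , -0.99957025, -0.00540108],
       [-0.99468832, -0.02813657, -0.09901251],
       [ 0.09881799,  0.00822517, -0.99507153]]), 't': array([0.16323737, 0.57997054, 1.22137692])}
wrist {'fx': 320.54197871492556, 'fy': 320.54197871492556, 'cx': 287.3416934968516, 'cy': 209.95632397537995, 'tool_from_camera': array([[ 1.03333972e-03, -9.62315489e-01, -2.71933508e-01,
         7.33423207e-02],
       [ 9.99999400e-01,  1.09303134e-03, -6.80382527e-05,
         4.21092435e-04],
       [ 3.62706110e-04, -2.71933274e-01,  9.62316041e-01,
         1.99526430e-02],
       [ 0.00000000e+00,  0.00000000e+00,  0.00000000e+00,
         1.00000000e+00]])}
```

View pics/top0.png

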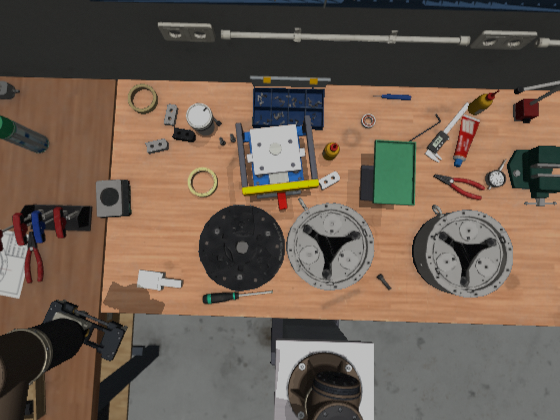

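View pics/side0.png

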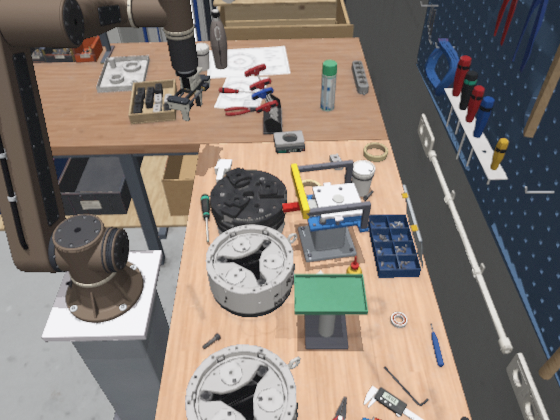

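The top view shows the yellow bar at about (280,187), the tab at (282,200), the tray at (394,172), the bottle at (332,151) and the jaw at (330,181). The side view shows the tab at (290,207) and the tray at (330,294).

```bash
cat > h.py <<'E'
import numpy as np,cv2,pickle
from scipy.spatial.transform import Rotation as Ro
def ray(s,u,v):
    d=np.array([(u-s["cx"])/s["fx"],(v-s["cy"])/s["fy"],1.]);R=np.array(s["R"]);return -R.T@s["t"],R.T@d
def onz(s,u,v,z):
    c,d=ray(s,u,v);return c+d*(z-c[2])/d[2]
def proj(s,X):
    c=np.array(s["R"])@X+s["t"];return s["fx"]*c[0]/c[2]+s["cx"],s["fy"]*c[1]/c[2]+s["cy"]
def tri(s1,p1,s2,p2):
    c1,d1=ray(s1,*p1);c2,d2=ray(s2,*p2)
    k=np.linalg.lstsq(np.c_[d1,-d2],c2-c1,rcond=None)[0];a=c1+k[0]*d1;b=c2+k[1]*d2
    return (a+b)/2,np.linalg.norm(a-b)
def mask(s,h0,h1,box,smin=150,vmin=70):
    hsv=cv2.cvtColor(s["color"],cv2.COLOR_RGB2HSV)
    H=hsv[...,0].astype(int);m=((H>=h0)&(H<=h1)) if h0<=h1 else ((H>=h0)|(H<=h1))
    m=m&(hsv[...,1]>smin)&(hsv[...,2]>vmin);o=np.zeros(m.shape,np.uint8);x0,y0,x1,y1=box
    o[y0:y1,x0:x1]=m[y0:y1,x0:x1];return o
def big(m):
    n,l,st,c=cv2.connectedComponentsWithStats(m);i=1+np.argmax(st[1:,4])
    pts=np.argwhere(l==i)[:,::-1].astype(np.float32);return c[i],st[i],cv2.minAreaRect(pts)
E
python3 - <<'E'
from h import *
T=pickle.load(open('top0.pkl','rb'))[1];S=pickle.load(open('side0.pkl','rb'))[1]
for s,n,by,br,bt in((T,'top',(230,170,330,205),(265,185,300,225),(350,120,430,220)),(S,'side',(280,155,315,225),(275,195,310,220),(280,265,380,325))):
    for nm,h,b in(('yel',(20,35),by),('red',(172,6),br),('green',(60,90),bt)):
        c,st,r=big(mask(s,*h,b));p=cv2.boxPoints(r);print(n,nm,c.round(1),st,p.round(1).tolist())
        z={'yel':.278,'red':.203,'green':.201}[nm]
        print('   ',onz(s,*c,z).round(4),[onz(s,*q,z)[:2].round(4).tolist() for q in p])
cv2.imwrite('pics/z.png',np.hstack([cv2.resize(T["color"][110:230,220:330,::-1],None,fx=4,fy=4,interpolation=2)[:480,:400],cv2.resize(S["color"][150:270,270:370,::-1],None,fx=4,fy=4,interpolation=2)]))
E
```

```text
top yel [279.9 186.7] [242 179  77  17 600] [[241.3000030517578, 186.6999969482422], [317.79998779296875, 178.1999969482422], [318.79998779296875, 187.10000610351562], [242.3000030517578, 195.60000610351562]]
    [0.6102 0.1623 0.278 ] [[0.6072, 0.2644], [0.6357, 0.0624], [0.6119, 0.0594], [0.5836, 0.2609]]
top red [281.7 200.5] [277 192  10  18 142] [[276.3999938964844, 192.8000030517578], [284.79998779296875, 191.60000610351562], [287.20001220703125, 208.3000030517578], [278.79998779296875, 209.5]]
    [0.5829 0.1555 0.203 ] [[0.6044, 0.1711], [0.6085, 0.1474], [0.5611, 0.1394], [0.557, 0.1631]]Traceback (most recent call last):
  File "<stdin>", line 5, in <module>
  File "h.py", line 19, in big
    n,l,st,c=cv2.connectedComponentsWithStats(m);i=1+np.argmax(st[1:,4])
                                                     ~~~~~~~~~^^^^^^^^^^
    return _wrapfunc(a, 'argmax', axis=axis, out=out, **kwds)
    return bound(*args, **kwds)
ValueError: attempt to get argmax of an empty sequence
```

```bash
python3 - <<'E'
from h import *
T=pickle.load(open('top0.pkl','rb'))[1];S=pickle.load(open('side0.pkl','rb'))[1]
for s,n,by,br,bt in((T,'top',(230,170,330,205),(265,185,300,225),(350,120,430,220)),(S,'side',(280,155,315,225),(275,195,310,220),(280,265,380,325))):
    for nm,h,b in(('yel',(20,35),by),('red',(172,6),br),('green',(60,90),bt)):
        c,st,r=big(mask(s,*h,b,100,50 if nm=='green' else 70));p=cv2.boxPoints(r);print(n,nm,c.round(1),st)
        z={'yel':.278,'red':.211,'green':.201}[nm]
        print('   ',onz(s,*c,z).round(4),[onz(s,*q,z)[:2].round(4).tolist() for q in p])
cv2.imwrite('pics/z.png',np.hstack([cv2.resize(T["color"][110:230,220:330,::-1],None,fx=4,fy=4,interpolation=2)[:480,:400],cv2.resize(S["color"][150:270,270:370,::-1],None,fx=4,fy=4,interpolation=2)]))
E
```

```text
top yel [279.6 186.7] [242 179  77  17 621]
    [0.6103 0.163  0.278 ] [[0.6076, 0.2644], [0.6356, 0.0624], [0.6114, 0.0593], [0.5834, 0.2608]]
top red [281.7 200.4] [277 192  10  18 143]
    [0.582  0.1555 0.211 ] [[0.6032, 0.1711], [0.6073, 0.1475], [0.5603, 0.1396], [0.5562, 0.1631]]
top green [393.4 172.4] [ 374  141   41   64 2421]
    [ 0.6729 -0.1614  0.201 ] [[0.5816, -0.1049], [0.7649, -0.1073], [0.7661, -0.2208], [0.5829, -0.2165]]
side yel [299.8 190.4] [291 163  19  56 459]
    [0.6133 0.1374 0.278 ] [[0.5841, 0.2577], [0.6123, 0.2675], [0.6398, 0.0292], [0.6147, 0.0215]]
side red [289.9 206.8] [282 202  18  12 150]
    [0.5846 0.1377 0.211 ] [[0.5577, 0.1536], [0.6075, 0.1683], [0.6125, 0.1254], [0.5637, 0.1112]]
side green [327.9 312.2] [296 311  62   3 141]
    [ 0.6675 -0.2268  0.201 ] [[0.5878, -0.2271], [0.5881, -0.2214], [0.7403, -0.2252], [0.7395, -0.231]]
```

View pics/z.png

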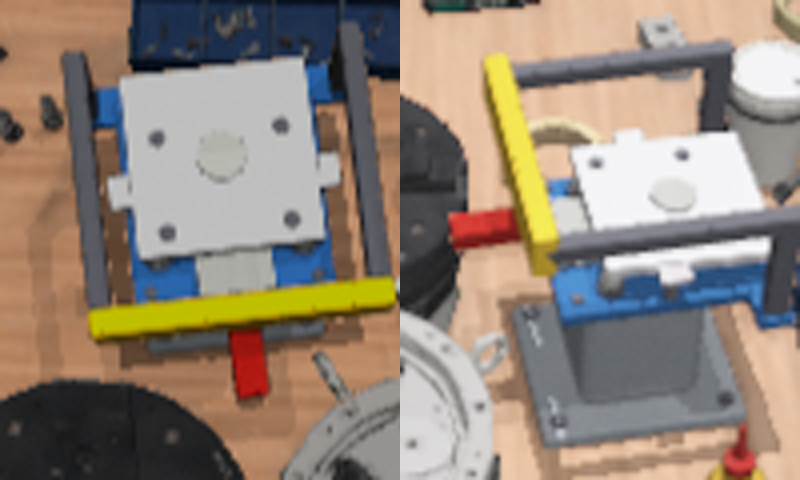

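The stand is yawed about 8° and the tab end sits near (0.558, 0.151). The tray middle is at about (0.674, -0.162), yawed about -1°. Next I'll write a row planner.

```bash
cat > pl.py <<'E'
import sys,json
from h import *
from plant import *
def tp(g,yaw,lean=40,back=0,reach=.159):
    R=Ro.from_euler('xyz',[180,-lean,yaw],degrees=True); return np.array(g)-R.apply([0,0,reach+back]),R
def plan(segs,grip,p=None,R=None):
    """segs: list of (p,R,n) ; prints rows"""
    if p is None:
        o=get_obs();p=np.array(o["tool_pos"]);R=Ro.from_euler('xyz',o["orientation"],degrees=True)
    for P,Q,n in segs:
        w=(R.inv()*Q).as_rotvec(degrees=True)/n; d=(P-p)/n; rows=[]
        for i in range(n):
            rows.append([grip]+list(np.round(R.inv().apply(d)/.025,2))+list(np.round(w/6,2)))
            R=R*Ro.from_rotvec(w,degrees=True);p=p+d
        m=max(abs(v) for r in rows for v in r[1:])
        print("max",m)
        for k in range(0,n,5): print(json.dumps([[float(v) for v in r] for r in rows[k:k+5]]))
E
python3 - <<'E'
from pl import *
P,R=tp([.580,.154,.196],8.5,back=.09); print(P)
plan([(P,R,24)],1)
E
```

```text
[0.42170394 0.1303425  0.38674507]
max 0.87
[[1.0, 0.58, 0.68, 0.03, 0.07, 0.27, -0.19], [1.0, 0.57, 0.69, 0.04, 0.07, 0.27, -0.19], [1.0, 0.55, 0.7, 0.05, 0.07, 0.27, -0.19], [1.0, 0.54, 0.71, 0.06, 0.07, 0.27, -0.19], [1.0, 0.52, 0.72, 0.07, 0.07, 0.27, -0.19]]
[[1.0, 0.5, 0.73, 0.08, 0.07, 0.27, -0.19], [1.0, 0.49, 0.74, 0.09, 0.07, 0.27, -0.19], [1.0, 0.47, 0.75, 0.1, 0.07, 0.27, -0.19], [1.0, 0.45, 0.76, 0.1, 0.07, 0.27, -0.19], [1.0, 0.43, 0.77, 0.11, 0.07, 0.27, -0.19]]
[[1.0, 0.41, 0.78, 0.12, 0.07, 0.27, -0.19], [1.0, 0.39, 0.79, 0.12, 0.07, 0.27, -0.19], [1.0, 0.37, 0.8, 0.13, 0.07, 0.27, -0.19], [1.0, 0.35, 0.81, 0.13, 0.07, 0.27, -0.19], [1.0, 0.33, 0.82, 0.14, 0.07, 0.27, -0.19]]
[[1.0, 0.31, 0.82, 0.14, 0.07, 0.27, -0.19], [1.0, 0.29, 0.83, 0.14, 0.07, 0.27, -0.19], [1.0, 0.27, 0.84, 0.14, 0.07, 0.27, -0.19], [1.0, 0.25, 0.84, 0.15, 0.07, 0.27, -0.19], [1.0, 0.23, 0.85, 0.15, 0.07, 0.27, -0.19]]
[[1.0, 0.21, 0.86, 0.15, 0.07, 0.27, -0.19], [1.0, 0.19, 0.86, 0.15, 0.07, 0.27, -0.19], [1.0, 0.16, 0.86, 0.14, 0.07, 0.27, -0.19], [1.0, 0.14, 0.87, 0.14, 0.07, 0.27, -0.19]]
```

```bash
python3 -m handwheel '[[1,0.58,0.68,0.03,0.07,0.27,-0.19],[1,0.57,0.69,0.04,0.07,0.27,-0.19],[1,0.55,0.7,0.05,0.07,0.27,-0.19],[1,0.54,0.71,0.06,0.07,0.27,-0.19],[1,0.52,0.72,0.07,0.07,0.27,-0.19]]'
python3 -m handwheel '[[1,0.5,0.73,0.08,0.07,0.27,-0.19],[1,0.49,0.74,0.09,0.07,0.27,-0.19],[1,0.47,0.75,0.1,0.07,0.27,-0.19],[1,0.45,0.76,0.1,0.07,0.27,-0.19],[1,0.43,0.77,0.11,0.07,0.27,-0.19]]'
python3 -m handwheel '[[1,0.41,0.78,0.12,0.07,0.27,-0.19],[1,0.39,0.79,0.12,0.07,0.27,-0.19],[1,0.37,0.8,0.13,0.07,0.27,-0.19],[1,0.35,0.81,0.13,0.07,0.27,-0.19],[1,0.33,0.82,0.14,0.07,0.27,-0.19]]'
python3 -m handwheel '[[1,0.31,0.82,0.14,0.07,0.27,-0.19],[1,0.29,0.83,0.14,0.07,0.27,-0.19],[1,0.27,0.84,0.14,0.07,0.27,-0.19],[1,0.25,0.84,0.15,0.07,0.27,-0.19],[1,0.23,0.85,0.15,0.07,0.27,-0.19]]'
python3 -m handwheel '[[1,0.21,0.86,0.15,0.07,0.27,-0.19],[1,0.19,0.86,0.15,0.07,0.27,-0.19],[1,0.16,0.86,0.14,0.07,0.27,-0.19],[1,0.14,0.87,0.14,0.07,0.27,-0.19],[1,0,0,0,0,0,0]]'
python3 - <<'E'
from pl import *
o=get_obs();s=snapshot("wrist");cv2.imwrite("pics/w1.png",s["color"][:,:,::-1]);pickle.dump((o,s),open("w1.pkl","wb"));print(o["joint_pos"].round(1))
E
```

```text
clock: 0.78
tool_pos: [0.2751, 0.5267, 0.4008]
orientation: [-178.3, -8.2, -14.9]
force: [0.2, 0.3, 0.6]
opening: 0.0876
gripper_force: 0.0
clock: 1.4
tool_pos: [0.3136, 0.4224, 0.3973]
orientation: [-177.4, -16.6, -9.4]
force: [-0.4, -0.4, -0.1]
opening: 0.0873
gripper_force: 0.0
clock: 2.02
tool_pos: [0.3513, 0.3177, 0.3935]
orientation: [-177.3, -24.9, -3.7]
force: [0.0, -0.7, 0.2]
opening: 0.0876
gripper_force: 0.0
clock: 2.65
tool_pos: [0.3892, 0.2132, 0.3896]
orientation: [-178.2, -33.3, 2.5]
force: [0.7, 0.5, 0.1]
opening: 0.0875
gripper_force: 0.0
clock: 3.28
tool_pos: [0.4335, 0.134, 0.4109]
orientation: [-179.9, -38.0, 7.8]
force: [-0.7, -0.1, 0.1]
opening: 0.0879
gripper_force: 0.0
[ 35.8 -11.6 -58.2  63.  -18.8   5.6]
```

View pics/w1.png

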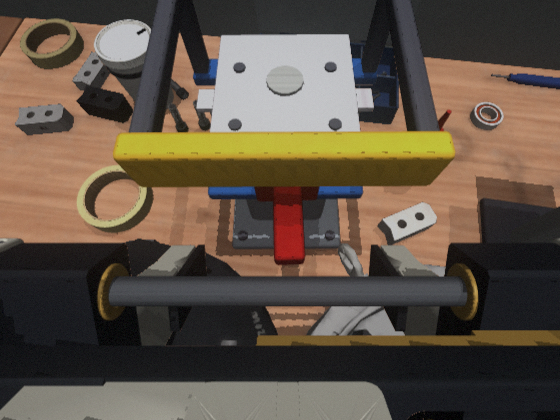

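The wrist view shows the tab from (288,195) to its front end near (289,262). The bar's front face is at rows 155–187. J3 is at its limit this far back, so I'll use less lean (30°) and check the clearance from this view.

```bash
cat >> h.py <<'E'
def wcam(o,s):
    Rt=Ro.from_euler('xyz',o["orientation"],degrees=True).as_matrix();M=np.array(s["tool_from_camera"])
    Rc=Rt@M[:3,:3];c=Rt@M[:3,3]+o["tool_pos"];return dict(s,R=Rc.T,t=-Rc.T@c)
E
python3 - <<'E'
from pl import *
o,s=pickle.load(open('w1.pkl','rb'));s=wcam(o,s)
m=mask(s,172,6,(250,190,330,270),120,110);c,st,r=big(m);print('red bright',st)
hsv=cv2.cvtColor(s["color"],cv2.COLOR_RGB2HSV);print('col290 V',[(y,int(hsv[y,289,2])) for y in range(180,268,3)])
for y in (215,235): 
    xs=np.flatnonzero(m[y]);print(y,xs.min(),xs.max(),onz(s,xs.min(),y,.203),onz(s,xs.max()+1,y,.203))
for y in range(250,264,2):print(y,onz(s,289,y,.203).round(4))
for u in(125,445):
    k=np.flatnonzero(mask(s,20,35,(u,120,u+1,200),120,60)[:,u]);v=[int(hsv[y,u,2]) for y in k];print(u,k.min(),k.max(),v,onz(s,u,k.max()+1,.236))
g=np.array([.580,.1545,.196])
P,R=tp(g,8.5,30,.04);P2,_=tp(g,8.5,30)
print(P,P2);plan([(P,R,4),(P2,R,4)],1)
E
```

```text
red bright [ 274  204   30   56 1475]
col290 V [(180, 73), (183, 72), (186, 73), (189, 91), (192, 92), (195, 71), (198, 74), (201, 77), (204, 75), (207, 131), (210, 134), (213, 132), (216, 134), (219, 136), (222, 136), (225, 135), (228, 159), (231, 160), (234, 154), (237, 159), (240, 163), (243, 166), (246, 164), (249, 161), (252, 164), (255, 164), (258, 127), (261, 54), (264, 66), (267, 96)]
215 275 300 [0.59301777 0.16590052 0.203     ] [0.59583408 0.14545132 0.203     ]
235 275 302 [0.57658733 0.16338045 0.203     ] [0.57954849 0.1419021  0.203     ]
250 [0.5662 0.151  0.203 ]
252 [0.5647 0.1508 0.203 ]
254 [0.5632 0.1506 0.203 ]
256 [0.5616 0.1504 0.203 ]
258 [0.5601 0.1502 0.203 ]
260 [0.5586 0.15   0.203 ]
262 [0.5571 0.1498 0.203 ]
125 133 170 [184, 189, 191, 194, 190, 191, 192, 190, 192, 193, 188, 191, 188, 189, 191, 191, 191, 191, 191, 191, 170, 169, 190, 187, 186, 165, 140, 113, 89, 81, 83, 79, 77, 76, 83, 79, 76] [0.59946613 0.27558446 0.236     ]
445 131 166 [174, 190, 189, 193, 190, 194, 193, 196, 190, 193, 190, 190, 191, 192, 193, 191, 194, 190, 192, 191, 191, 190, 191, 191, 191, 180, 157, 128, 101, 85, 80, 85, 84, 79, 80, 81] [0.63434235 0.04598512 0.236     ]
[0.48159292 0.13979296 0.36833906] [0.50137324 0.14274915 0.33369804]
max 0.63
[[1.0, 0.12, 0.02, 0.63, 0.01, -0.33, -0.02], [1.0, 0.14, 0.02, 0.63, 0.01, -0.33, -0.02], [1.0, 0.17, 0.02, 0.62, 0.01, -0.33, -0.02], [1.0, 0.19, 0.02, 0.62, 0.01, -0.33, -0.02]]
max 0.4
[[1.0, -0.0, -0.0, 0.4, -0.0, 0.0, 0.0], [1.0, -0.0, -0.0, 0.4, -0.0, 0.0, 0.0], [1.0, -0.0, -0.0, 0.4, -0.0, 0.0, 0.0], [1.0, -0.0, -0.0, 0.4, -0.0, 0.0, 0.0]]
```

```bash
python3 - <<'E'
from pl import *
g=np.array([.578,.1535,.196])
P,R=tp(g,8.7,32,.04);P2,_=tp(g,8.7,32)
print(P,P2);plan([(P,R,4),(P2,R,4)],1)
E
```

```text
[0.47375943 0.13754895 0.36476157] [0.49471231 0.14075519 0.33083965]
max 0.61
[[1.0, 0.04, 0.03, 0.61, 0.02, -0.25, -0.03], [1.0, 0.05, 0.03, 0.61, 0.02, -0.25, -0.03], [1.0, 0.07, 0.03, 0.61, 0.02, -0.25, -0.03], [1.0, 0.08, 0.03, 0.61, 0.02, -0.25, -0.03]]
max 0.4
[[1.0, -0.0, -0.0, 0.4, 0.0, -0.0, -0.0], [1.0, -0.0, -0.0, 0.4, 0.0, -0.0, -0.0], [1.0, -0.0, -0.0, 0.4, 0.0, -0.0, -0.0], [1.0, -0.0, -0.0, 0.4, 0.0, -0.0, -0.0]]
```

```bash
python3 -m handwheel '[[1,0.04,0.03,0.61,0.02,-0.25,-0.03],[1,0.05,0.03,0.61,0.02,-0.25,-0.03],[1,0.07,0.03,0.61,0.02,-0.25,-0.03],[1,0.08,0.03,0.61,0.02,-0.25,-0.03],[1,0,0,0,0,0,0]]'
python3 - <<'E'
from pl import *
g=np.array([.578,.1535,.196])
print(get_obs()["joint_pos"].round(1),get_obs()["tool_pos"])
P2,R=tp(g,8.7,32);plan([(P2,R,5)],1)
E
```

```text
clock: 3.95
tool_pos: [0.4746, 0.139, 0.363]
orientation: [180.0, -31.7, 8.9]
force: [-0.2, -0.3, 0.1]
opening: 0.0879
gripper_force: 0.0
[ 34.2  -3.4 -55.3  56.1 -15.8  13. ] [0.47457969 0.13896927 0.36301806]
max 0.3
[[1.0, 0.0, 0.01, 0.3, -0.0, 0.01, 0.0], [1.0, 0.0, 0.01, 0.3, -0.0, 0.01, 0.0], [1.0, 0.0, 0.01, 0.3, -0.0, 0.01, 0.0], [1.0, 0.0, 0.01, 0.3, -0.0, 0.01, 0.0], [1.0, 0.0, 0.01, 0.3, -0.0, 0.01, 0.0]]
```

```bash
python3 -m handwheel '[[1,0,0.01,0.3,0,0.01,0],[1,0,0.01,0.3,0,0.01,0],[1,0,0.01,0.3,0,0.01,0],[1,0,0.01,0.3,0,0.01,0],[1,0,0.01,0.3,0,0.01,0]]'
python3 -m handwheel '[[1,0,0,0,0,0,0]]'
python3 - <<'E'
from pl import *
o=get_obs();print(o["joint_pos"].round(1),o["tool_pos"]);R=Ro.from_euler('xyz',o["orientation"],degrees=True)
print('grasp',o["tool_pos"]+R.apply([0,0,.159]))
s=snapshot("wrist");cv2.imwrite("pics/w2.png",s["color"][:,:,::-1]);pickle.dump((o,s),open("w2.pkl","wb"))
E
```

```text
clock: 4.58
tool_pos: [0.4946, 0.1409, 0.3353]
orientation: [-179.8, -32.0, 8.6]
force: [-16.3, 56.5, 1.4]
opening: 0.0872
gripper_force: 0.0
clock: 4.7
tool_pos: [0.4951, 0.1394, 0.3352]
orientation: [-180.0, -32.0, 8.6]
force: [0.6, 1.0, 0.7]
opening: 0.0876
gripper_force: 0.0
[ 15.    0.4 -58.1  95.4  -3.4 -10.8] [0.49510312 0.13940844 0.33523649]
grasp [0.57832101 0.15213884 0.20035239]
```

View pics/w2.png

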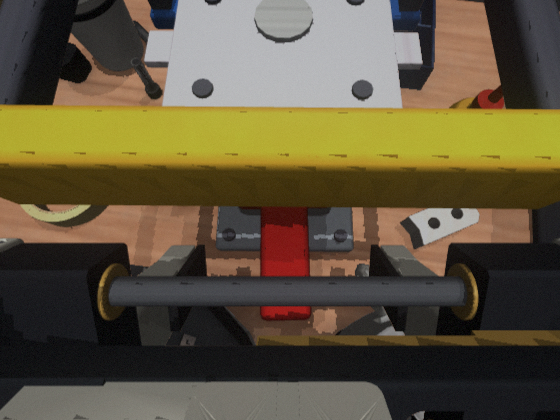

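The joints are near the wrist singularity and the J3/J4 limits. I'll fit a kinematic model from the recorded states to choose a better posture.

```bash
cat > fk.py <<'E'
import numpy as np,pickle
from scipy.spatial.transform import Rotation as Ro
from scipy.optimize import least_squares
rx=lambda a:Ro.from_euler('x',a,degrees=True);ry=lambda a:Ro.from_euler('y',a,degrees=True);rz=lambda a:Ro.from_euler('z',a,degrees=True)
T0=Ro.from_matrix(np.array([[0,-1,0],[0,0,-1],[1,0,0]]).T)  # columns: tool x=-y, y=-z, z=x
T0=Ro.from_matrix(np.array([[0,0,1],[-1,0,0],[0,-1,0]]))
LIM=np.array([[-176,176],[-82,121.7],[-58.2,71.6],[-173.8,95.4],[-174.7,-.2],[-173.6,173.6]])
def fk(q,k,s4=1,s6=1):
    a1,yo,h,L2,a3,L3,e,d6=k
    r1=rz(q[0]);r2=r1*ry(q[1]);r3=r2*ry(-q[2]);r4=r3*rx(s4*q[3]);r5=r4*ry(-q[4]);r6=r5*rx(s6*q[5])
    p=r1.apply([a1,yo,h])+r2.apply([0,0,L2])+r3.apply([L3,0,a3])+r5.apply([d6,e,0])
    return p,r6*T0
D=[([86.007,20.546,.682,0,-70.136,-16.507],[.2363,.632,.4045],[180,0,-20.5])]
for f in('w1.pkl','w2.pkl'):
    o=pickle.load(open(f,'rb'))[0];D.append((o["joint_pos"],o["tool_pos"],o["orientation"]))
D.append(([34.2,-3.4,-55.3,56.1,-15.8,13.0],[.4746,.1390,.3630],[180,-31.7,8.9]))
def fit(D,s4,s6):
    k0=np.array([0,-.19,.3,.35,0,.4,0,.1])
    f=lambda k:np.r_[np.concatenate([fk(q,k,s4,s6)[0]-np.array(p) for q,p,_ in D]),(k-k0)*1e-3]
    return least_squares(f,k0)
if __name__=="__main__":
    for s4 in(1,-1):
        for s6 in(1,-1):
            r=fit(D,s4,s6);print(s4,s6,r.x.round(3),np.abs(r.fun[:-8]).max(),[round(np.degrees((fk(q,r.x,s4,s6)[1].inv()*Ro.from_euler('xyz',e,degrees=True)).magnitude()),1) for q,_,e in D])
E
python3 fk.py
```

```text
1 1 [ 0.643 -0.029 -0.202  0.338  0.17  -0.188 -0.165 -0.084] 0.06370952541813768 [np.float64(33.0), np.float64(136.6), np.float64(169.2), np.float64(137.3)]
1 -1 [ 0.643 -0.029 -0.202  0.338  0.17  -0.188 -0.165 -0.084] 0.06370952541813768 [np.float64(0.0), np.float64(125.9), np.float64(169.2), np.float64(112.2)]
-1 1 [ 0.001 -0.     0.198  0.601  0.     0.463 -0.192  0.199] 0.00025598370586799035 [np.float64(33.0), np.float64(11.2), np.float64(21.6), np.float64(26.0)]
-1 -1 [ 0.001 -0.     0.198  0.601  0.     0.463 -0.192  0.199] 0.00025598370586799035 [np.float64(0.0), np.float64(0.0), np.float64(0.0), np.float64(0.1)]
```

```bash
cat >> fk.py <<'E'
K=fit(D,-1,-1).x
def ik(P,R,q0):
    def f(q):
        p,r=fk(q,K,-1,-1);return np.r_[(p-P)*10,(r.inv()*R).as_rotvec()]
    r=least_squares(f,np.clip(q0,LIM[:,0]+.1,LIM[:,1]-.1),bounds=(LIM[:,0],LIM[:,1]),x_scale=30.,max_nfev=150);return r.x,np.abs(r.fun).max()
def tpose(g,yaw,lean):
    R=Ro.from_euler('xyz',[180,-lean,yaw],degrees=True);return np.array(g)-R.apply([0,0,.159]),R
E
cat > s.py <<'E'
from fk import *
rng=np.random.default_rng(0)
ax=np.array([.99,.14,0])
for lean in(20,28,36,44,52):
  for out in(0,.05,.1):
    sols=[]
    for flip in(0,180):
      P,R=tpose(np.array([.578,.1535,.196])-out*ax,8.7,lean)
      R=R*Ro.from_euler('z',flip,degrees=True)
      for i in range(14):
        q,e=ik(P,R,rng.uniform([-60,-30,-58,-173,-120,-170],[90,80,20,95,-5,170]))
        if e<2e-3 and not any(np.abs(q-s).max()<5 for s in sols):sols.append(q)
    for q in sols:print(lean,out,q.round(0).astype(int),'margin',np.minimum(q-LIM[:,0],LIM[:,1]-q).min().round(1))
E
time python3 s.py
```

```text
20 0 [ 39   5 -37  19 -32  45] margin 21.3
20 0 [  39    5  -37   19  -32 -135] margin 21.3
20 0.05 [ 42   0 -43  21 -32  40] margin 15.2
20 0.05 [  42    0  -43   21  -32 -140] margin 15.2
20 0.1 [ 47  -5 -49  23 -33  34] margin 9.6
20 0.1 [  47   -5  -49   23  -33 -146] margin 9.6
28 0 [ 35   2 -51  47 -16  20] margin 6.9
28 0 [  35    2  -51   47  -16 -160] margin 6.9
28 0.05 [ 37  -3 -57  50 -17  16] margin 1.5
28 0.05 [  37   -3  -57   50  -17 -164] margin 1.5
real	0m13.439s
user	0m12.822s
sys	0m0.071s
```

```bash
python3 - <<'E'
from pl import *
o,s=pickle.load(open('w2.pkl','rb'));s=wcam(o,s)
h=cv2.cvtColor(s["color"],cv2.COLOR_RGB2HSV)
for u in(100,289,480):print(u,[(y,*map(int,h[y,u])) for y in range(100,216,6)])
for u in(50,289,530):
    for y in (204,207,210):print(u,y,onz(s,u,y,.236).round(4))
    for y in (156,160):print(u,y,onz(s,u,y,.278).round(4))
for y in(312,316,320):print('tab',y,onz(s,287,y,.203).round(4))
m=mask(s,172,6,(245,215,330,275),120,90)
for y in(225,240,255,268):
    xs=np.flatnonzero(m[y]);print(y,((onz(s,xs.min(),y,.203)+onz(s,xs.max()+1,y,.203))/2).round(4),xs.min(),xs.max())
E
```

```text
100 [(100, 13, 112, 168), (106, 21, 189, 170), (112, 28, 184, 182), (118, 29, 184, 180), (124, 28, 191, 178), (130, 28, 187, 179), (136, 28, 185, 182), (142, 28, 186, 178), (148, 28, 187, 180), (154, 26, 189, 179), (160, 22, 194, 180), (166, 22, 207, 95), (172, 22, 196, 69), (178, 19, 194, 67), (184, 23, 195, 68), (190, 20, 197, 66), (196, 20, 171, 70), (202, 22, 176, 68), (208, 19, 106, 53), (214, 12, 119, 142)]
289 [(100, 120, 4, 186), (106, 23, 23, 181), (112, 26, 174, 163), (118, 28, 175, 182), (124, 27, 175, 185), (130, 27, 178, 185), (136, 28, 182, 182), (142, 28, 183, 180), (148, 29, 182, 181), (154, 26, 189, 182), (160, 23, 197, 179), (166, 21, 194, 142), (172, 21, 198, 71), (178, 22, 198, 67), (184, 22, 214, 62), (190, 20, 175, 64), (196, 21, 207, 64), (202, 20, 217, 61), (208, 3, 208, 70), (214, 3, 212, 66)]
480 [(100, 3, 196, 133), (106, 5, 196, 103), (112, 25, 192, 177), (118, 29, 184, 180), (124, 29, 182, 181), (130, 29, 183, 181), (136, 29, 186, 178), (142, 30, 185, 178), (148, 29, 184, 179), (154, 29, 184, 180), (160, 25, 193, 177), (166, 21, 198, 165), (172, 22, 200, 79), (178, 21, 195, 72), (184, 21, 185, 66), (190, 21, 201, 66), (196, 22, 198, 63), (202, 22, 202, 63), (208, 15, 134, 105), (214, 11, 119, 158)]
50 204 [0.5899 0.2485 0.236 ]
50 207 [0.5887 0.2481 0.236 ]
50 210 [0.5875 0.2476 0.236 ]
50 156 [0.5949 0.2191 0.278 ]
50 160 [0.5938 0.2187 0.278 ]
289 204 [0.6042 0.155  0.236 ]
289 207 [0.603  0.1548 0.236 ]
289 210 [0.6018 0.1547 0.236 ]
289 156 [0.6047 0.1553 0.278 ]
289 160 [0.6035 0.1551 0.278 ]
530 204 [0.6186 0.0609 0.236 ]
530 207 [0.6173 0.061  0.236 ]
530 210 [0.6161 0.0611 0.236 ]
530 156 [0.6145 0.091  0.278 ]
530 160 [0.6133 0.0911 0.278 ]
tab 312 [0.563  0.1496 0.203 ]
tab 316 [0.5613 0.1493 0.203 ]
tab 320 [0.5596 0.149  0.203 ]
225 [0.6033 0.1573 0.203 ] 265 302
240 [0.5959 0.1559 0.203 ] 262 306
255 [0.5887 0.1545 0.203 ] 262 307
268 [0.5826 0.1533 0.203 ] 262 308
```

```bash
python3 - <<'E'
from pl import *
g=np.array([.574,.1517,.197])
P,R=tp(g,9.2,22,.045)
plan([(P,R,9)],1)
E
```

```text
max 0.2
[[1.0, 0.13, 0.01, -0.18, 0.0, -0.19, -0.0], [1.0, 0.13, 0.01, -0.18, 0.0, -0.19, -0.0], [1.0, 0.13, 0.01, -0.19, 0.0, -0.19, -0.0], [1.0, 0.12, 0.01, -0.19, 0.0, -0.19, -0.0], [1.0, 0.12, 0.01, -0.19, 0.0, -0.19, -0.0]]
[[1.0, 0.11, 0.01, -0.19, 0.0, -0.19, -0.0], [1.0, 0.11, 0.01, -0.2, 0.0, -0.19, -0.0], [1.0, 0.11, 0.01, -0.2, 0.0, -0.19, -0.0], [1.0, 0.1, 0.01, -0.2, 0.0, -0.19, -0.0]]
```

```bash
python3 -m handwheel '[[1,0.0,0.01,-0.25,0,-0.1,0],[1,0.13,0.01,-0.2,0,-0.19,0],[1,0.13,0.01,-0.19,0,-0.19,0],[1,0.12,0.01,-0.19,0,-0.19,0],[1,0.12,0.01,-0.19,0,-0.19,0]]'
python3 -m handwheel '[[1,0.11,0.01,-0.19,0,-0.19,0],[1,0.11,0.01,-0.2,0,-0.19,0],[1,0.11,0.01,-0.2,0,-0.19,0],[1,0.2,0.01,-0.16,0,-0.28,0],[1,0,0,0,0,0,0]]'
python3 - <<'E'
from pl import *
o=get_obs();print(o["joint_pos"].round(1))
g=np.array([.574,.1517,.197])
P,R=tp(g,9.2,22)
plan([(P,R,5)],1)
E
```

```text
clock: 5.38
tool_pos: [0.4969, 0.1411, 0.3657]
orientation: [179.7, -27.9, 9.2]
force: [0.9, -0.6, 0.5]
opening: 0.0877
gripper_force: 0.0
clock: 6.0
tool_pos: [0.5014, 0.1403, 0.3887]
orientation: [179.8, -22.9, 9.0]
force: [-0.9, 0.4, -0.3]
opening: 0.0878
gripper_force: 0.0
[ 40.6  -0.4 -38.   21.3 -34.6  42.6]
max 0.37
[[1.0, -0.04, 0.0, 0.37, 0.01, -0.03, -0.01], [1.0, -0.03, 0.0, 0.37, 0.01, -0.03, -0.01], [1.0, -0.03, 0.0, 0.37, 0.01, -0.03, -0.01], [1.0, -0.03, 0.0, 0.37, 0.01, -0.03, -0.01], [1.0, -0.03, 0.0, 0.37, 0.01, -0.03, -0.01]]
```

Good posture, matching the model. Next: approach, then close.

```bash
python3 -m handwheel '[[1,-0.04,0,0.37,0.01,-0.03,-0.01],[1,-0.03,0,0.37,0.01,-0.03,-0.01],[1,-0.03,0,0.37,0.01,-0.03,-0.01],[1,-0.03,0,0.37,0.01,-0.03,-0.01],[1,-0.03,0,0.37,0.01,-0.03,-0.01]]'
python3 -m handwheel '[[0,0,0,0,0,0,0],[0,0,0,0,0,0,0]]'
python3 - <<'E'
from pl import *
o=get_obs();print(o["joint_pos"].round(1),o["tool_pos"]);R=Ro.from_euler('xyz',o["orientation"],degrees=True)
print('grasp',o["tool_pos"]+R.apply([0,0,.159]))
s=snapshot("wrist");cv2.imwrite("pics/w3.png",s["color"][:,:,::-1]);pickle.dump((o,s),open("w3.pkl","wb"))
E
```

```text
clock: 6.62
tool_pos: [0.5153, 0.1408, 0.3425]
orientation: [-179.9, -21.9, 9.1]
force: [0.1, 0.7, 0.7]
opening: 0.0875
gripper_force: 0.0
clock: 6.88
tool_pos: [0.5152, 0.1409, 0.3434]
orientation: [-179.9, -21.9, 9.1]
force: [-0.2, 0.3, 0.2]
opening: 0.0733
gripper_force: 0.0
[ 38.9   3.9 -40.4  22.8 -28.4  41.7] [0.51517461 0.1409166  0.34341518]
grasp [0.57375284 0.15047918 0.19590875]
```

View pics/w3.png

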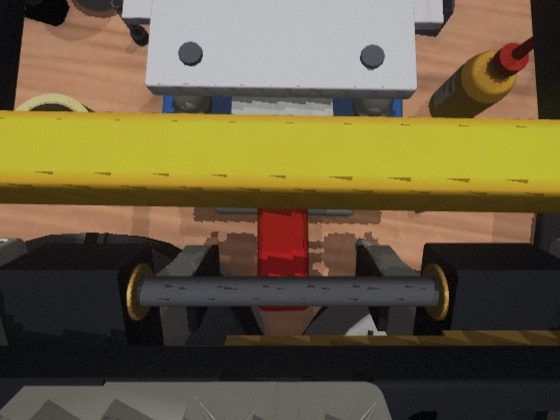

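The tab (columns 259–308) sits between the fingers, roughly centred, and the body is clear of the bar. Closing now.

```bash
python3 -m handwheel '[[-1,0,0,0,0,0,0],[-1,0,0,0,0,0,0],[-1,0,0,0,0,0,0],[-1,0,0,0,0,0,0]]'
python3 -m handwheel '[[-1,0,0,0,0,0,0],[-1,0,0,0,0,0,0]]'
```

```text
clock: 7.42
tool_pos: [0.515, 0.1409, 0.3434]
orientation: [-179.9, -21.9, 9.1]
force: [0.1, -1.2, 0.1]
opening: 0.0292
gripper_force: 0.0
clock: 7.68
tool_pos: [0.5148, 0.1415, 0.3432]
orientation: [-179.9, -21.9, 9.2]
force: [-4.7, 4.4, 0.8]
opening: 0.0242
gripper_force: 30.1
```

```bash
cat > sw.py <<'E'
from pl import *
F=np.array([.679,.171]);PSI=np.radians(8.4);EX=np.array([np.cos(PSI),np.sin(PSI)]);EY=np.array([-EX[1],EX[0]])
def stat(o=None):
    o=o or get_obs();R=Ro.from_euler('xyz',o["orientation"],degrees=True);g=o["tool_pos"]+R.apply([0,0,.159]);f=o["force"][:2]
    print('t %.1f grasp x %.1f y %.1f z %.1f yawrel %.1f  Fx %.1f Fy %.1f Fz %.1f gap %.4f q'%(o["clock"],*(1e3*np.array([(g[:2]-F)@EX,(g[:2]-F)@EY])),1e3*g[2],(o["orientation"][2]-8.4),f@EX,f@EY,o["force"][2],o["opening"]),o["joint_pos"].round(0))
def swings(seq,p=None,R=None):
    o=get_obs();p=np.array(o["tool_pos"]) if p is None else p;R=Ro.from_euler('xyz',o["orientation"],degrees=True) if R is None else R
    for dth,cy,n in seq:
        C=np.r_[F+EY*cy*1e-3,0];rows=[]
        for i in range(n):
            Q=Ro.from_euler('z',dth/n,degrees=True);p2=C+Q.apply(p-C);R2=Q*R
            rows.append([-1.0]+[round(float(v),2) for v in np.r_[R.inv().apply(p2-p)/.025,(R.inv()*R2).as_rotvec(degrees=True)/6]]);p,R=p2,R2
        print(dth,cy)
        for k in range(0,n,5):print(json.dumps(rows[k:k+5]))
    return p,R
E
python3 - <<'E'
from sw import *
stat();swings([(-5.5,16,4),(10,-16,7),(-10,16,7)])
E
```

```text
t 7.7 grasp x -107.3 y -4.1 z 195.7 yawrel 0.8  Fx -4.0 Fy 5.1 Fz 0.8 gap 0.0242 q [ 39.   4. -40.  23. -28.  42.]
-5.5 16
[[-1.0, -0.02, -0.16, -0.01, -0.09, 0.0, 0.21], [-1.0, -0.02, -0.16, -0.01, -0.09, 0.0, 0.21], [-1.0, -0.02, -0.16, -0.01, -0.09, 0.0, 0.21], [-1.0, -0.02, -0.16, -0.01, -0.09, 0.0, 0.21]]
10 -16
[[-1.0, -0.01, 0.17, -0.0, 0.09, -0.0, -0.22], [-1.0, -0.01, 0.17, -0.0, 0.09, -0.0, -0.22], [-1.0, -0.01, 0.17, -0.0, 0.09, -0.0, -0.22], [-1.0, -0.01, 0.17, -0.0, 0.09, -0.0, -0.22], [-1.0, -0.01, 0.17, -0.0, 0.09, -0.0, -0.22]]
[[-1.0, -0.01, 0.17, -0.0, 0.09, -0.0, -0.22], [-1.0, -0.01, 0.17, -0.0, 0.09, -0.0, -0.22]]
-10 16
[[-1.0, -0.02, -0.17, -0.01, -0.09, 0.0, 0.22], [-1.0, -0.02, -0.17, -0.01, -0.09, 0.0, 0.22], [-1.0, -0.02, -0.17, -0.01, -0.09, 0.0, 0.22], [-1.0, -0.02, -0.17, -0.01, -0.09, 0.0, 0.22], [-1.0, -0.02, -0.17, -0.01, -0.09, 0.0, 0.22]]
[[-1.0, -0.02, -0.17, -0.01, -0.09, 0.0, 0.22], [-1.0, -0.02, -0.17, -0.01, -0.09, 0.0, 0.22]]
```

```bash
python3 -m handwheel '[[-1,-0.02,-0.16,-0.01,-0.09,0,0.21],[-1,-0.02,-0.16,-0.01,-0.09,0,0.21]]'; python3 -m handwheel '[[-1,-0.02,-0.16,-0.01,-0.09,0,0.21],[-1,-0.02,-0.16,-0.01,-0.09,0,0.21]]'; python3 -c "
from sw import *
stat()"
```

```text
clock: 7.92
tool_pos: [0.5131, 0.1491, 0.3435]
orientation: [-180.0, -22.0, 6.4]
force: [5.8, -0.2, -3.1]
opening: 0.0238
gripper_force: 30.4
clock: 8.18
tool_pos: [0.5112, 0.1572, 0.3436]
orientation: [180.0, -22.0, 3.7]
force: [4.4, 1.0, -3.2]
opening: 0.0244
gripper_force: 30.3
t 8.2 grasp x -108.7 y 5.8 z 196.1 yawrel -4.7  Fx 4.5 Fy 0.3 Fz -3.2 gap 0.0244 q [ 41.   4. -42.  28. -29.  31.]
```

```bash
python3 -m handwheel '[[-1,-0.01,0.17,0,0.09,0,-0.22],[-1,-0.01,0.17,0,0.09,0,-0.22],[-1,-0.01,0.17,0,0.09,0,-0.22],[-1,-0.01,0.17,0,0.09,0,-0.22]]'; python3 -m handwheel '[[-1,-0.01,0.17,0,0.09,0,-0.22],[-1,-0.01,0.17,0,0.09,0,-0.22],[-1,-0.01,0.17,0,0.09,0,-0.22]]'; python3 -m handwheel '[[-1,-0.02,-0.17,-0.01,-0.09,0,0.22],[-1,-0.02,-0.17,-0.01,-0.09,0,0.22],[-1,-0.02,-0.17,-0.01,-0.09,0,0.22],[-1,-0.02,-0.17,-0.01,-0.09,0,0.22]]'
python3 -m handwheel '[[-1,-0.02,-0.17,-0.01,-0.09,0,0.22],[-1,-0.02,-0.17,-0.01,-0.09,0,0.22],[-1,-0.02,-0.17,-0.01,-0.09,0,0.22]]';python3 -c "
from sw import *
stat();swings([(11,-16,8),(-12,16,8),(12,-16,8)])
s=snapshot('wrist');o=get_obs();pickle.dump((o,s),open('w4.pkl','wb'))
cv2.imwrite('pics/w4.png',s['color'][:,:,::-1])"
```

```text
clock: 8.68
tool_pos: [0.5121, 0.141, 0.3434]
orientation: [-179.9, -22.0, 9.5]
force: [-0.1, 7.6, -1.8]
opening: 0.024
gripper_force: 29.9
clock: 9.05
tool_pos: [0.5135, 0.128, 0.3431]
orientation: [-179.9, -22.0, 13.7]
force: [-4.5, 6.8, 0.2]
opening: 0.0238
gripper_force: 29.9
clock: 9.55
tool_pos: [0.509, 0.1442, 0.3437]
orientation: [-180.0, -22.1, 8.0]
force: [12.9, 0.2, -7.0]
opening: 0.0238
gripper_force: 30.1
clock: 9.93
tool_pos: [0.5058, 0.1569, 0.3437]
orientation: [-180.0, -22.1, 3.7]
force: [12.4, 1.5, -6.8]
opening: 0.0241
gripper_force: 30.1
t 9.9 grasp x -113.9 y 6.5 z 196.4 yawrel -4.7  Fx 12.5 Fy -0.3 Fz -6.8 gap 0.0241 q [ 41.   4. -42.  28. -29.  30.]
11 -16
[[-1.0, -0.01, 0.17, -0.0, 0.09, -0.0, -0.21], [-1.0, -0.01, 0.17, -0.0, 0.09, -0.0, -0.21], [-1.0, -0.01, 0.17, -0.0, 0.09, -0.0, -0.21], [-1.0, -0.01, 0.17, -0.0, 0.09, -0.0, -0.21], [-1.0, -0.01, 0.17, -0.0, 0.09, -0.0, -0.21]]
[[-1.0, -0.01, 0.17, -0.0, 0.09, -0.0, -0.21], [-1.0, -0.01, 0.17, -0.0, 0.09, -0.0, -0.21], [-1.0, -0.01, 0.17, -0.0, 0.09, -0.0, -0.21]]
-12 16
[[-1.0, -0.02, -0.19, -0.01, -0.09, 0.0, 0.23], [-1.0, -0.02, -0.19, -0.01, -0.09, 0.0, 0.23], [-1.0, -0.02, -0.19, -0.01, -0.09, 0.0, 0.23], [-1.0, -0.02, -0.19, -0.01, -0.09, 0.0, 0.23], [-1.0, -0.02, -0.19, -0.01, -0.09, 0.0, 0.23]]
[[-1.0, -0.02, -0.19, -0.01, -0.09, 0.0, 0.23], [-1.0, -0.02, -0.19, -0.01, -0.09, 0.0, 0.23], [-1.0, -0.02, -0.19, -0.01, -0.09, 0.0, 0.23]]
12 -16
[[-1.0, -0.01, 0.19, -0.0, 0.09, -0.0, -0.23], [-1.0, -0.01, 0.19, -0.0, 0.09, -0.0, -0.23], [-1.0, -0.01, 0.19, -0.0, 0.09, -0.0, -0.23], [-1.0, -0.01, 0.19, -0.0, 0.09, -0.0, -0.23], [-1.0, -0.01, 0.19, -0.0, 0.09, -0.0, -0.23]]
[[-1.0, -0.01, 0.19, -0.0, 0.09, -0.0, -0.23], [-1.0, -0.01, 0.19, -0.0, 0.09, -0.0, -0.23], [-1.0, -0.01, 0.19, -0.0, 0.09, -0.0, -0.23]]
```

View pics/w4.png

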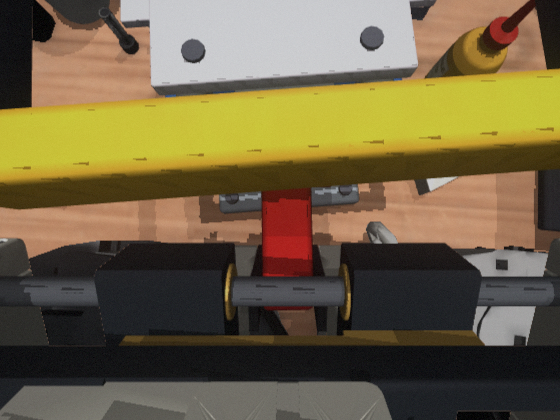

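Swinging works; the wedge has moved a few mm with low forces. Next I'll check saddle drift from the bar's front edge.

```bash
cat >> sw.py <<'E'
def bar(o,s):
    s=wcam(o,s);m=mask(s,16,35,(0,40,560,225),120,55);r=[]
    for u in(60,130,200,360,430,500):
        k=np.flatnonzero(m[:,u]);
        if len(k)>20:
            X=onz(s,u,k.max()+1,.236)[:2]-F;r.append((X@EX*1e3,X@EY*1e3))
    r=np.array(r);c=np.polyfit(r[:,1],r[:,0],1);print('bar front x %.1f slope %.3f res %.1f'%(c[1],c[0],np.abs(np.polyval(c,r[:,1])-r[:,0]).max()))
def look(name):
    o=get_obs();s=snapshot('wrist');pickle.dump((o,s),open(name+'.pkl','wb'));cv2.imwrite(f'pics/{name}.png',s['color'][:,:,::-1]);bar(o,s)
E
python3 -c "
from sw import *
for n in('w2','w3','w4'):bar(*pickle.load(open(n+'.pkl','rb')))"
S='[-1,-0.01,0.17,0,0.09,0,-0.21]'
python3 -m handwheel '[[-1,-0.01,0.17,0,0.09,0,-0.21],[-1,-0.01,0.17,0,0.09,0,-0.21],[-1,-0.01,0.17,0,0.09,0,-0.21],[-1,-0.01,0.17,0,0.09,0,-0.21]]'
python3 -m handwheel '[[-1,-0.01,0.17,0,0.09,0,-0.21],[-1,-0.01,0.17,0,0.09,0,-0.21],[-1,-0.01,0.17,0,0.09,0,-0.21],[-1,-0.01,0.17,0,0.09,0,-0.21]]'
python3 -m handwheel '[[-1,-0.02,-0.19,-0.01,-0.09,0,0.23],[-1,-0.02,-0.19,-0.01,-0.09,0,0.23],[-1,-0.02,-0.19,-0.01,-0.09,0,0.23],[-1,-0.02,-0.19,-0.01,-0.09,0,0.23]]'
python3 -m handwheel '[[-1,-0.02,-0.19,-0.01,-0.09,0,0.23],[-1,-0.02,-0.19,-0.01,-0.09,0,0.23],[-1,-0.02,-0.19,-0.01,-0.09,0,0.23],[-1,-0.02,-0.19,-0.01,-0.09,0,0.23]]'
python3 -c "
from sw import *
stat();look('w5')"
```

```text
bar front x -77.4 slope 0.004 res 0.2
bar front x -78.2 slope 0.003 res 0.1
bar front x -77.9 slope 0.006 res 0.1
clock: 10.48
tool_pos: [0.5063, 0.14, 0.3433]
orientation: [-179.8, -22.1, 9.2]
force: [3.0, 6.4, -3.9]
opening: 0.0236
gripper_force: 29.9
clock: 10.98
tool_pos: [0.5082, 0.1226, 0.3428]
orientation: [-179.7, -22.0, 14.6]
force: [-2.0, 4.6, 0.2]
opening: 0.0241
gripper_force: 30.0
clock: 11.48
tool_pos: [0.5031, 0.1408, 0.3435]
orientation: [-179.7, -22.1, 8.6]
force: [17.1, -0.6, -6.7]
opening: 0.024
gripper_force: 30.0
clock: 11.98
tool_pos: [0.4985, 0.1593, 0.3436]
orientation: [-179.6, -22.0, 2.6]
force: [14.2, -1.0, -6.1]
opening: 0.0237
gripper_force: 30.0
t 12.0 grasp x -120.9 y 9.8 z 196.2 yawrel -5.8  Fx 13.9 Fy -3.1 Fz -6.1 gap 0.0237 q [ 42.   3. -43.  28. -29.  28.]
bar front x -77.7 slope 0.005 res 0.2
```

```bash
python3 -c "
from sw import *
swings([(14,-21,8),(-16,16,10),(17,-21,10)])"
```

```text
14 -21
[[-1.0, -0.02, 0.22, -0.01, 0.11, -0.0, -0.27], [-1.0, -0.02, 0.22, -0.01, 0.11, -0.0, -0.27], [-1.0, -0.02, 0.22, -0.01, 0.11, -0.0, -0.27], [-1.0, -0.02, 0.22, -0.01, 0.11, -0.0, -0.27], [-1.0, -0.02, 0.22, -0.01, 0.11, -0.0, -0.27]]
[[-1.0, -0.02, 0.22, -0.01, 0.11, -0.0, -0.27], [-1.0, -0.02, 0.22, -0.01, 0.11, -0.0, -0.27], [-1.0, -0.02, 0.22, -0.01, 0.11, -0.0, -0.27]]
-16 16
[[-1.0, -0.02, -0.21, -0.01, -0.1, 0.0, 0.25], [-1.0, -0.02, -0.21, -0.01, -0.1, 0.0, 0.25], [-1.0, -0.02, -0.21, -0.01, -0.1, 0.0, 0.25], [-1.0, -0.02, -0.21, -0.01, -0.1, 0.0, 0.25], [-1.0, -0.02, -0.21, -0.01, -0.1, 0.0, 0.25]]
[[-1.0, -0.02, -0.21, -0.01, -0.1, 0.0, 0.25], [-1.0, -0.02, -0.21, -0.01, -0.1, 0.0, 0.25], [-1.0, -0.02, -0.21, -0.01, -0.1, 0.0, 0.25], [-1.0, -0.02, -0.21, -0.01, -0.1, 0.0, 0.25], [-1.0, -0.02, -0.21, -0.01, -0.1, 0.0, 0.25]]
17 -21
[[-1.0, -0.02, 0.23, -0.01, 0.11, -0.0, -0.26], [-1.0, -0.02, 0.23, -0.01, 0.11, -0.0, -0.26], [-1.0, -0.02, 0.23, -0.01, 0.11, -0.0, -0.26], [-1.0, -0.02, 0.23, -0.01, 0.11, -0.0, -0.26], [-1.0, -0.02, 0.23, -0.01, 0.11, -0.0, -0.26]]
[[-1.0, -0.02, 0.23, -0.01, 0.11, -0.0, -0.26], [-1.0, -0.02, 0.23, -0.01, 0.11, -0.0, -0.26], [-1.0, -0.02, 0.23, -0.01, 0.11, -0.0, -0.26], [-1.0, -0.02, 0.23, -0.01, 0.11, -0.0, -0.26], [-1.0, -0.02, 0.23, -0.01, 0.11, -0.0, -0.26]]
```

```bash
python3 -m handwheel '[[-1,-0.02,0.22,-0.01,0.11,0,-0.27],[-1,-0.02,0.22,-0.01,0.11,0,-0.27],[-1,-0.02,0.22,-0.01,0.11,0,-0.27],[-1,-0.02,0.22,-0.01,0.11,0,-0.27]]'
python3 -m handwheel '[[-1,-0.02,0.22,-0.01,0.11,0,-0.27],[-1,-0.02,0.22,-0.01,0.11,0,-0.27],[-1,-0.02,0.22,-0.01,0.11,0,-0.27],[-1,-0.02,0.22,-0.01,0.11,0,-0.27]]'
python3 -m handwheel '[[-1,-0.02,-0.21,-0.01,-0.1,0,0.25],[-1,-0.02,-0.21,-0.01,-0.1,0,0.25],[-1,-0.02,-0.21,-0.01,-0.1,0,0.25],[-1,-0.02,-0.21,-0.01,-0.1,0,0.25],[-1,-0.02,-0.21,-0.01,-0.1,0,0.25]]'
python3 -m handwheel '[[-1,-0.02,-0.21,-0.01,-0.1,0,0.25],[-1,-0.02,-0.21,-0.01,-0.1,0,0.25],[-1,-0.02,-0.21,-0.01,-0.1,0,0.25],[-1,-0.02,-0.21,-0.01,-0.1,0,0.25],[-1,-0.02,-0.21,-0.01,-0.1,0,0.25]]'
python3 -c "
from sw import *
stat();look('w6');swings([(16,-21,10),(-16,16,10)])"
```

```text
clock: 12.52
tool_pos: [0.4984, 0.1371, 0.3437]
orientation: [-179.6, -22.1, 9.7]
force: [11.8, 2.4, -5.1]
opening: 0.0239
gripper_force: 30.0
clock: 13.02
tool_pos: [0.5007, 0.1148, 0.3436]
orientation: [-179.6, -22.1, 16.6]
force: [9.7, 1.3, -4.9]
opening: 0.0237
gripper_force: 30.0
clock: 13.65
tool_pos: [0.4924, 0.1405, 0.3445]
orientation: [-179.5, -22.1, 8.5]
force: [16.7, 1.2, -6.9]
opening: 0.0238
gripper_force: 30.0
clock: 14.28
tool_pos: [0.4861, 0.166, 0.3443]
orientation: [-179.5, -21.9, 0.4]
force: [6.2, 0.9, -2.8]
opening: 0.0237
gripper_force: 30.0
t 14.3 grasp x -132.5 y 16.3 z 196.9 yawrel -8.0  Fx 6.2 Fy -0.0 Fz -2.8 gap 0.0237 q [ 44.   2. -44.  30. -30.  23.]
bar front x -77.1 slope 0.005 res 0.0
16 -21
[[-1.0, -0.02, 0.22, -0.01, 0.1, -0.0, -0.25], [-1.0, -0.02, 0.22, -0.01, 0.1, -0.0, -0.25], [-1.0, -0.02, 0.22, -0.01, 0.1, -0.0, -0.25], [-1.0, -0.02, 0.22, -0.01, 0.1, -0.0, -0.25], [-1.0, -0.02, 0.22, -0.01, 0.1, -0.0, -0.25]]
[[-1.0, -0.02, 0.22, -0.01, 0.1, -0.0, -0.25], [-1.0, -0.02, 0.22, -0.01, 0.1, -0.0, -0.25], [-1.0, -0.02, 0.22, -0.01, 0.1, -0.0, -0.25], [-1.0, -0.02, 0.22, -0.01, 0.1, -0.0, -0.25], [-1.0, -0.02, 0.22, -0.01, 0.1, -0.0, -0.25]]
-16 16
[[-1.0, -0.02, -0.22, -0.01, -0.1, 0.0, 0.25], [-1.0, -0.02, -0.22, -0.01, -0.1, 0.0, 0.25], [-1.0, -0.02, -0.22, -0.01, -0.1, 0.0, 0.25], [-1.0, -0.02, -0.22, -0.01, -0.1, 0.0, 0.25], [-1.0, -0.02, -0.22, -0.01, -0.1, 0.0, 0.25]]
[[-1.0, -0.02, -0.22, -0.01, -0.1, 0.0, 0.25], [-1.0, -0.02, -0.22, -0.01, -0.1, 0.0, 0.25], [-1.0, -0.02, -0.22, -0.01, -0.1, 0.0, 0.25], [-1.0, -0.02, -0.22, -0.01, -0.1, 0.0, 0.25], [-1.0, -0.02, -0.22, -0.01, -0.1, 0.0, 0.25]]
```

```bash
python3 -m handwheel '[[-1,-0.02,0.22,-0.01,0.1,0,-0.25],[-1,-0.02,0.22,-0.01,0.1,0,-0.25],[-1,-0.02,0.22,-0.01,0.1,0,-0.25],[-1,-0.02,0.22,-0.01,0.1,0,-0.25],[-1,-0.02,0.22,-0.01,0.1,0,-0.25]]'
python3 -m handwheel '[[-1,-0.02,0.22,-0.01,0.1,0,-0.25],[-1,-0.02,0.22,-0.01,0.1,0,-0.25],[-1,-0.02,0.22,-0.01,0.1,0,-0.25],[-1,-0.02,0.22,-0.01,0.1,0,-0.25],[-1,-0.02,0.22,-0.01,0.1,0,-0.25]]'
python3 -m handwheel '[[-1,-0.02,-0.22,-0.01,-0.1,0,0.25],[-1,-0.02,-0.22,-0.01,-0.1,0,0.25],[-1,-0.02,-0.22,-0.01,-0.1,0,0.25],[-1,-0.02,-0.22,-0.01,-0.1,0,0.25],[-1,-0.02,-0.22,-0.01,-0.1,0,0.25]]'
python3 -c "
from sw import *
stat();look('w7');swings([(8,-21,5)])"
```

```text
clock: 14.95
tool_pos: [0.4847, 0.1374, 0.344]
orientation: [-179.6, -21.9, 8.6]
force: [1.0, 0.7, -1.1]
opening: 0.0236
gripper_force: 30.0
clock: 15.58
tool_pos: [0.4876, 0.1099, 0.344]
orientation: [-179.6, -22.0, 16.7]
force: [0.5, -0.0, -0.6]
opening: 0.0241
gripper_force: 30.0
clock: 16.2
tool_pos: [0.4783, 0.1361, 0.3443]
orientation: [-179.6, -21.9, 8.5]
force: [0.6, 0.1, -0.3]
opening: 0.0238
gripper_force: 30.0
t 16.2 grasp x -144.3 y -4.0 z 196.8 yawrel 0.1  Fx 0.6 Fy -0.0 Fz -0.3 gap 0.0238 q [ 41.   0. -45.  24. -29.  37.]
bar front x -76.8 slope 0.005 res 0.3
8 -21
[[-1.0, -0.01, 0.23, -0.01, 0.1, -0.0, -0.25], [-1.0, -0.01, 0.23, -0.01, 0.1, -0.0, -0.25], [-1.0, -0.01, 0.23, -0.01, 0.1, -0.0, -0.25], [-1.0, -0.01, 0.23, -0.01, 0.1, -0.0, -0.25], [-1.0, -0.01, 0.23, -0.01, 0.1, -0.0, -0.25]]
```

View pics/w7.png

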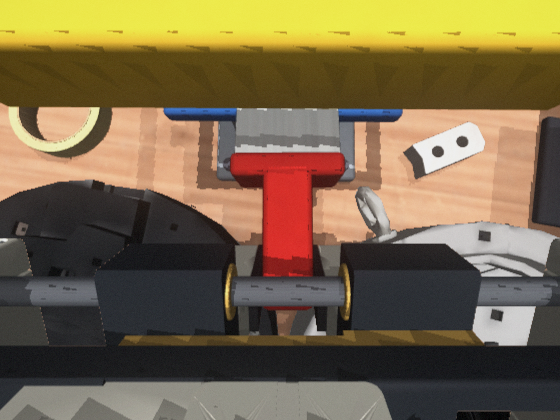

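The picture shows the wedge out with its head at row 160, in front of the bar. Force is near zero and the saddle is unmoved. I'll check the reach for the way out.

```bash
cat > r.py <<'E'
from fk import *
from plant import get_obs
import sys
F=np.array([.679,.171]);PSI=np.radians(8.4);EX=np.array([np.cos(PSI),np.sin(PSI),0]);EY=np.array([-EX[1],EX[0],0]);O=np.r_[F,0]
q=np.array(get_obs()["joint_pos"])
def go(g,yaw,lean,t):
    global q
    P,R=tpose(g,yaw,lean);q2,e=ik(P,R,q);print(t,q2.round(0),'err %.4f'%e,'maxdq %.0f'%np.abs(q2-q).max())
    if e<5e-3:q=q2
for x in(-160,-175,-190,-205,-217):go(O+EX*x*1e-3+EY*-.004+[0,0,.199],8.5,22,x)
go(O+EX*-.217+EY*-.004+[0,0,.25],8.5,22,'up')
for y in(.1,.04,-.02,-.08,-.16):go([.47,y,.25],8.5-9.5*(.13-y)/.29,22,('y',y))
for x in(.52,.57,.612):go([x,-.161,.25],-1,22,x)
go([.612,-.161,.219],-1,22,'down')
E
python3 r.py
```

```text
-160 [ 43.  -2. -47.  26. -29.  35.] err 0.0000 maxdq 2
-175 [ 44.  -3. -48.  26. -29.  33.] err 0.0000 maxdq 2
-190 [ 45.  -5. -50.  27. -30.  32.] err 0.0000 maxdq 2
-205 [ 47.  -7. -52.  27. -30.  30.] err 0.0000 maxdq 2
-217 [ 48.  -8. -53.  28. -31.  28.] err 0.0000 maxdq 1
up [ 49. -11. -46.  22. -40.  34.] err 0.0000 maxdq 9
('y', 0.1) [ 45. -12. -46.  21. -40.  38.] err 0.0000 maxdq 5
('y', 0.04) [ 37. -13. -46.  18. -40.  46.] err 0.0000 maxdq 8
('y', -0.02) [ 29. -13. -45.  14. -39.  55.] err 0.0000 maxdq 9
('y', -0.08) [ 19. -12. -42.  10. -39.  66.] err 0.0000 maxdq 10
('y', -0.16) [  6.  -9. -38.   4. -40.  81.] err 0.0000 maxdq 15
0.52 [  5.  -4. -33.   4. -39.  82.] err 0.0000 maxdq 5
0.57 [  4.   1. -28.   3. -39.  83.] err 0.0000 maxdq 5
0.612 [  4.   5. -24.   3. -39.  83.] err 0.0000 maxdq 4
down [  4.   7. -26.   3. -35.  83.] err 0.0000 maxdq 4
```

```bash
python3 - <<'E'
from sw import *
o=get_obs();R=Ro.from_euler('xyz',o["orientation"],degrees=True);p=np.array(o["tool_pos"]);ex=np.r_[EX,0]
Q=tp([0,0,0],8.5,22)[1]
plan([(p-ex*.016,Q,4),(p-ex*.080+np.array([0,0,.004]),Q,10)],-1)
E
```

```text
max 0.15
[[-1.0, -0.15, -0.0, -0.06, -0.02, 0.0, -0.0], [-1.0, -0.15, -0.0, -0.06, -0.02, 0.0, -0.0], [-1.0, -0.15, -0.0, -0.06, -0.02, 0.0, -0.0], [-1.0, -0.15, -0.0, -0.06, -0.02, 0.0, -0.0]]
max 0.23
[[-1.0, -0.23, -0.0, -0.11, -0.0, 0.0, -0.0], [-1.0, -0.23, -0.0, -0.11, -0.0, 0.0, -0.0], [-1.0, -0.23, -0.0, -0.11, -0.0, 0.0, -0.0], [-1.0, -0.23, -0.0, -0.11, -0.0, 0.0, -0.0], [-1.0, -0.23, -0.0, -0.11, -0.0, 0.0, -0.0]]
[[-1.0, -0.23, -0.0, -0.11, -0.0, 0.0, -0.0], [-1.0, -0.23, -0.0, -0.11, -0.0, 0.0, -0.0], [-1.0, -0.23, -0.0, -0.11, -0.0, 0.0, -0.0], [-1.0, -0.23, -0.0, -0.11, -0.0, 0.0, -0.0], [-1.0, -0.23, -0.0, -0.11, -0.0, 0.0, -0.0]]
```

```bash
python3 -m handwheel '[[-1,-0.15,0,-0.06,-0.02,0,0],[-1,-0.15,0,-0.06,-0.02,0,0],[-1,-0.15,0,-0.06,-0.02,0,0],[-1,-0.15,0,-0.06,-0.02,0,0]]'
python3 -m handwheel '[[-1,-0.23,0,-0.11,0,0,0],[-1,-0.23,0,-0.11,0,0,0],[-1,-0.23,0,-0.11,0,0,0],[-1,-0.23,0,-0.11,0,0,0],[-1,-0.23,0,-0.11,0,0,0]]'
python3 -m handwheel '[[-1,-0.23,0,-0.11,0,0,0],[-1,-0.23,0,-0.11,0,0,0],[-1,-0.23,0,-0.11,0,0,0],[-1,-0.23,0,-0.11,0,0,0],[-1,-0.23,0,-0.11,0,0,0]]'
python3 -c "
from sw import *
stat()
s=snapshot('wrist');cv2.imwrite('pics/w8.png',s['color'][:,:,::-1]);S=snapshot('side')
o=get_obs();pickle.dump((o,s),open('w8.pkl','wb'));pickle.dump((o,S),open('s8.pkl','wb'))
cv2.imwrite('pics/m8.png',np.hstack([cv2.resize(s['color'],(400,300)),cv2.resize(S['color'][150:250,250:383],(400,300))])[:,:,::-1])
"
```

```text
clock: 16.75
tool_pos: [0.4619, 0.1333, 0.344]
orientation: [179.9, -21.9, 8.5]
force: [0.4, 0.3, -1.9]
opening: 0.0237
gripper_force: 30.0
clock: 17.38
tool_pos: [0.4305, 0.1289, 0.3464]
orientation: [179.9, -21.9, 8.5]
force: [0.1, 0.7, -3.6]
opening: 0.0242
gripper_force: 30.0
clock: 18.0
tool_pos: [0.3991, 0.1242, 0.3484]
orientation: [179.9, -21.9, 8.5]
force: [1.1, -0.1, -3.1]
opening: 0.0238
gripper_force: 30.0
t 18.0 grasp x -224.4 y -5.5 z 200.9 yawrel 0.1  Fx 1.1 Fy -0.3 Fz -3.1 gap 0.0238 q [ 49.  -9. -53.  27. -32.  28.]
```

View pics/m8.png

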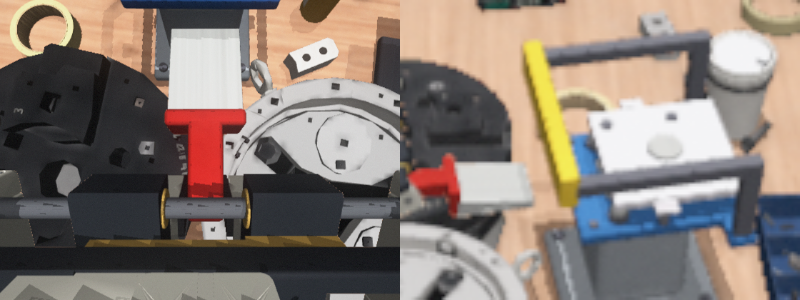

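The wedge is clear of the bar and carries its own weight (3.1 N); the plate looks home. I'll estimate droop by triangulating the tip, then plan the route to the tray.

```bash
python3 - <<'E'
from sw import *
o,s=pickle.load(open('w8.pkl','rb'));S=pickle.load(open('s8.pkl','rb'))[1];s=wcam(o,s)
X,e=tri(s,(290,39),S,(250+126/3,150+185/3));print('tip top',X.round(4),e)
R=Ro.from_euler('xyz',o["orientation"],degrees=True);g=o["tool_pos"]+R.apply([0,0,.159]);print(g,np.linalg.norm((X-g)[:2]))
P1,Q1=tp(g+[0,0,.05],8.5,22);P2,Q2=tp([.47,-.15,.255],-1,22);P3,_=tp([.612,-.161,.245],-1,22)
plan([(P1,Q1,3),(P2,Q2,16),(P3,Q2,7)],-1)
E
```

```text
tip top [0.5925 0.1503 0.1782] 0.0028872013642538327
[0.45760513 0.13263463 0.20085905] 0.13605452692678757
max 0.62
[[-1.0, 0.25, 0.0, -0.62, 0.0, 0.01, 0.0], [-1.0, 0.25, 0.0, -0.62, 0.0, 0.01, 0.0], [-1.0, 0.25, 0.0, -0.62, 0.0, 0.01, 0.0]]
max 0.68
[[-1.0, -0.06, 0.68, -0.04, -0.04, -0.0, 0.09], [-1.0, -0.06, 0.68, -0.03, -0.04, -0.0, 0.09], [-1.0, -0.05, 0.68, -0.03, -0.04, -0.0, 0.09], [-1.0, -0.04, 0.68, -0.03, -0.04, -0.0, 0.09], [-1.0, -0.04, 0.68, -0.03, -0.04, -0.0, 0.09]]
[[-1.0, -0.03, 0.68, -0.02, -0.04, -0.0, 0.09], [-1.0, -0.02, 0.68, -0.02, -0.04, -0.0, 0.09], [-1.0, -0.02, 0.68, -0.02, -0.04, -0.0, 0.09], [-1.0, -0.01, 0.68, -0.02, -0.04, -0.0, 0.09], [-1.0, -0.0, 0.68, -0.01, -0.04, -0.0, 0.09]]
[[-1.0, 0.0, 0.68, -0.01, -0.04, -0.0, 0.09], [-1.0, 0.01, 0.68, -0.01, -0.04, -0.0, 0.09], [-1.0, 0.02, 0.68, -0.0, -0.04, -0.0, 0.09], [-1.0, 0.02, 0.68, -0.0, -0.04, -0.0, 0.09], [-1.0, 0.03, 0.68, 0.0, -0.04, -0.0, 0.09]]
[[-1.0, 0.04, 0.68, 0.0, -0.04, -0.0, 0.09]]
max 0.73
[[-1.0, 0.73, 0.05, 0.36, 0.0, -0.0, -0.0], [-1.0, 0.73, 0.05, 0.36, 0.0, -0.0, -0.0], [-1.0, 0.73, 0.05, 0.36, 0.0, -0.0, -0.0], [-1.0, 0.73, 0.05, 0.36, 0.0, -0.0, -0.0], [-1.0, 0.73, 0.05, 0.36, 0.0, -0.0, -0.0]]
[[-1.0, 0.73, 0.05, 0.36, 0.0, -0.0, -0.0], [-1.0, 0.73, 0.05, 0.36, 0.0, -0.0, -0.0]]
```

```bash
python3 -m handwheel '[[-1,0.25,0,-0.62,0,0,0],[-1,0.25,0,-0.62,0,0,0],[-1,0.25,0,-0.62,0,0,0]]'
python3 -m handwheel '[[-1,-0.06,0.3,-0.04,-0.04,0,0.09],[-1,-0.06,0.68,-0.03,-0.04,0,0.09],[-1,-0.05,0.68,-0.03,-0.04,0,0.09],[-1,-0.04,0.68,-0.03,-0.04,0,0.09],[-1,-0.04,0.68,-0.03,-0.04,0,0.09]]'
python3 -m handwheel '[[-1,-0.03,0.68,-0.02,-0.04,0,0.09],[-1,-0.02,0.68,-0.02,-0.04,0,0.09],[-1,-0.02,0.68,-0.02,-0.04,0,0.09],[-1,-0.01,0.68,-0.02,-0.04,0,0.09],[-1,0,0.68,-0.01,-0.04,0,0.09]]'
python3 -m handwheel '[[-1,0,0.68,-0.01,-0.04,0,0.09],[-1,0.01,0.68,-0.01,-0.04,0,0.09],[-1,0.02,0.68,0,-0.04,0,0.09],[-1,0.02,0.68,0,-0.04,0,0.09],[-1,0.03,0.68,0,-0.04,0,0.09]]'
python3 -m handwheel '[[-1,0.04,0.68,0,-0.04,0,0.09],[-1,0,0.35,0,0,0,0],[-1,0,0,0,0,0,0]]'
python3 - <<'E'
from sw import *
o=get_obs();R=Ro.from_euler('xyz',o["orientation"],degrees=True);print(o["tool_pos"]+R.apply([0,0,.159]))
s=snapshot('top');pickle.dump((o,s),open('t9.pkl','wb'))
c,st,r=big(mask(s,60,90,(350,120,430,220),100,50));print(st)
P3,Q=tp([.612,-.161,.247],-1,22);plan([(P3,Q,9)],-1)
E
```

```text
clock: 18.48
tool_pos: [0.3996, 0.1244, 0.399]
orientation: [179.9, -21.9, 8.5]
force: [0.2, 0.8, -2.6]
opening: 0.0235
gripper_force: 30.0
clock: 19.1
tool_pos: [0.4012, 0.0467, 0.3989]
orientation: [179.8, -21.8, 5.5]
force: [0.2, -0.6, -2.8]
opening: 0.0235
gripper_force: 30.0
clock: 19.73
tool_pos: [0.4046, -0.0382, 0.4005]
orientation: [179.7, -21.8, 2.6]
force: [0.5, 0.6, -2.4]
opening: 0.0236
gripper_force: 30.0
clock: 20.35
tool_pos: [0.4082, -0.123, 0.4022]
orientation: [179.6, -21.8, -0.3]
force: [-0.2, 0.4, -3.1]
opening: 0.0237
gripper_force: 30.0
clock: 20.72
tool_pos: [0.4093, -0.148, 0.4033]
orientation: [179.6, -21.9, -0.9]
force: [0.7, 0.4, -3.0]
opening: 0.0239
gripper_force: 30.0
[ 0.46852416 -0.15017627  0.25572035]
[ 373  141   43   64 2234]
max 0.58
[[-1.0, 0.58, 0.04, 0.27, 0.01, 0.0, 0.0], [-1.0, 0.58, 0.04, 0.27, 0.01, 0.0, 0.0], [-1.0, 0.58, 0.04, 0.28, 0.01, 0.0, 0.0], [-1.0, 0.58, 0.04, 0.28, 0.01, 0.0, 0.0], [-1.0, 0.58, 0.04, 0.28, 0.01, 0.0, 0.0]]
[[-1.0, 0.58, 0.04, 0.28, 0.01, 0.0, 0.0], [-1.0, 0.58, 0.04, 0.28, 0.01, 0.0, 0.0], [-1.0, 0.58, 0.04, 0.28, 0.01, 0.0, 0.0], [-1.0, 0.58, 0.04, 0.28, 0.01, 0.0, 0.0]]
```

```bash
python3 -m handwheel '[[-1,0.4,0.03,0.17,0.01,0,0],[-1,0.58,0.04,0.23,0.01,0,0],[-1,0.58,0.04,0.25,0.01,0,0],[-1,0.58,0.04,0.25,0.01,0,0],[-1,0.58,0.04,0.28,0.01,0,0]]'
python3 -m handwheel '[[-1,0.58,0.04,0.28,0.01,0,0],[-1,0.58,0.04,0.28,0.01,0,0],[-1,0.58,0.04,0.28,0.01,0,0],[-1,0.58,0.04,0.3,0.01,0,0],[-1,0.17,0.01,0.1,0,0,0]]'
python3 - <<'E'
from sw import *
o=get_obs();R=Ro.from_euler('xyz',o["orientation"],degrees=True);print(o["tool_pos"]+R.apply([0,0,.159]))
s=snapshot('wrist');S=snapshot('top');Z=snapshot('side')
pickle.dump((o,s),open('w10.pkl','wb'))
cv2.imwrite('pics/m10.png',np.hstack([cv2.resize(s['color'],(400,300)),cv2.resize(Z['color'][240:360,260:420],(400,300))])[:,:,::-1])
P3,Q=tp([.612,-.161,.226],-1,22);plan([(P3,Q,5)],-1)
E
```

```text
clock: 21.4
tool_pos: [0.4852, -0.1532, 0.4017]
orientation: [179.9, -21.9, -0.8]
force: [0.3, -0.1, -2.6]
opening: 0.0239
gripper_force: 30.0
clock: 22.02
tool_pos: [0.5542, -0.1585, 0.396]
orientation: [-179.9, -21.9, -0.8]
force: [-0.2, 0.6, -3.4]
opening: 0.0235
gripper_force: 30.0
[ 0.61349436 -0.15903926  0.24852788]
max 0.17
[[-1.0, -0.07, 0.01, 0.17, -0.01, 0.0, 0.01], [-1.0, -0.07, 0.01, 0.17, -0.01, 0.0, 0.01], [-1.0, -0.07, 0.01, 0.17, -0.01, 0.0, 0.01], [-1.0, -0.07, 0.01, 0.17, -0.01, 0.0, 0.01], [-1.0, -0.07, 0.01, 0.17, -0.01, 0.0, 0.01]]
```

View pics/m10.png

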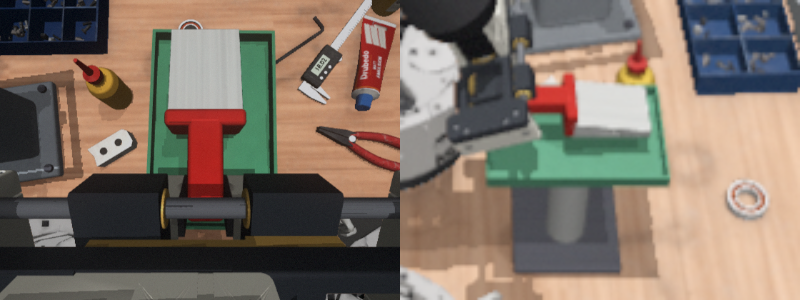

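The wedge is over the tray, centred between the rims. Lowering.

```bash
python3 -m handwheel '[[-1,-0.07,0.02,0.17,-0.01,0,0],[-1,-0.07,0.02,0.17,-0.01,0,0],[-1,-0.07,0.02,0.17,-0.01,0,0],[-1,-0.07,0.02,0.17,-0.01,0,0],[-1,-0.07,0.02,0.17,-0.01,0,0]]'
python3 -m handwheel '[[-1,-0.03,0,0.07,0,0,0],[-1,-0.03,0,0.07,0,0,0]]'
python3 -c "
from sw import *
stat()"
```

```text
clock: 22.8
tool_pos: [0.5528, -0.161, 0.3731]
orientation: [179.8, -21.9, -0.8]
force: [-0.1, -0.3, -2.3]
opening: 0.0237
gripper_force: 30.0
clock: 23.05
tool_pos: [0.5529, -0.1609, 0.3696]
orientation: [179.8, -21.9, -0.8]
force: [-0.2, 0.4, -3.3]
opening: 0.024
gripper_force: 30.0
t 23.1 grasp x -114.7 y -320.0 z 222.1 yawrel -9.2  Fx -0.1 Fy 0.4 Fz -3.3 gap 0.0240 q [  4.   7. -26.   3. -35.  83.]
```

```bash
python3 -m handwheel '[[-1,-0.03,0,0.05,0,0,0],[-1,-0.02,0,0.04,0,0,0]]'
python3 -m handwheel '[[-1,-0.02,0,0.04,0,0,0],[-1,0,0,0,0,0,0]]'
python3 -c "
from sw import *
stat()"
```

```text
clock: 23.3
tool_pos: [0.5525, -0.1609, 0.3671]
orientation: [179.8, -21.9, -0.8]
force: [-0.0, 0.3, -3.3]
opening: 0.024
gripper_force: 30.0
clock: 23.55
tool_pos: [0.5524, -0.1609, 0.3662]
orientation: [179.8, -22.0, -0.8]
force: [-1.4, -0.3, -1.9]
opening: 0.0238
gripper_force: 30.0
t 23.6 grasp x -115.1 y -319.9 z 218.7 yawrel -9.2  Fx -1.4 Fy -0.1 Fz -1.9 gap 0.0238 q [  4.   7. -26.   3. -35.  83.]
```

```bash
python3 -m handwheel '[[-1,-0.02,0,0.04,0,0,0],[-1,-0.02,0,0.04,0,0,0]]'
python3 -m handwheel '[[-0.2,0,0,0,0,0,0],[-0.2,0,0,0,0,0,0],[-0.2,0,0,0,0,0,0]]'
python3 -m handwheel '[[-0.1,0,0,0,0,0,0],[-0.1,0,0,0,0,0,0]]'
python3 -c "
from sw import *
stat()"
```

```text
clock: 23.8
tool_pos: [0.5524, -0.161, 0.3646]
orientation: [179.8, -22.0, -0.8]
force: [-6.5, 0.1, 7.9]
opening: 0.0234
gripper_force: 30.0
clock: 24.18
tool_pos: [0.5523, -0.1609, 0.3638]
orientation: [179.8, -22.0, -0.8]
force: [-0.4, -0.2, -0.1]
opening: 0.035
gripper_force: 0.0
clock: 24.42
tool_pos: [0.5523, -0.1609, 0.3638]
orientation: [179.8, -21.9, -0.8]
force: [0.6, -0.2, 0.4]
opening: 0.0393
gripper_force: 0.0
t 24.4 grasp x -115.3 y -319.9 z 216.3 yawrel -9.2  Fx 0.6 Fy -0.3 Fz 0.4 gap 0.0393 q [  4.   7. -27.   3. -35.  83.]
```

Released; now back off along the tool axis and look.

```bash
python3 -m handwheel '[[-0.1,0,0,-0.4,0,0,0],[-0.1,0,0,-0.6,0,0,0],[-0.1,0,0,-0.8,0,0,0],[-0.1,0,0,-0.8,0,0,0],[-0.1,0,0,-0.8,0,0,0]]'
python3 -m handwheel '[[-0.1,-0.5,0,-0.6,0,0,0],[-0.1,-0.5,0,-0.6,0,0,0],[-0.1,-0.5,0,-0.4,0,0,0],[-0.1,0,0,0,0,0,0],[-0.1,0,0,0,0,0,0]]'
python3 - <<'E'
from sw import *
s=snapshot('top');S=snapshot('side');T=pickle.load(open('top0.pkl','rb'))[1]
for a in(T,s):
    c,st,r=big(mask(a,20,35,(230,170,330,205),100,70));print(onz(a,*c,.278).round(4),c)
cv2.imwrite('pics/m11.png',np.hstack([cv2.resize(s['color'][110:230,230:430],(400,300)) if 0 else cv2.resize(s['color'][100:250,225:425],(400,300)),cv2.resize(S['color'][140:350,260:400],(400,300))])[:,:,::-1])
E
```

```text
clock: 25.05
tool_pos: [0.5198, -0.1602, 0.4446]
orientation: [179.8, -22.0, -0.8]
force: [-0.4, -0.6, 0.5]
opening: 0.0394
gripper_force: 0.0
clock: 25.68
tool_pos: [0.4707, -0.1593, 0.4656]
orientation: [179.8, -21.9, -0.8]
force: [-0.1, 0.4, 0.1]
opening: 0.0397
gripper_force: 0.0
[0.6103 0.163  0.278 ] [279.60386473 186.66827697]
[0.6094 0.1623 0.278 ] [279.86917293 186.99699248]
```

View pics/m11.png

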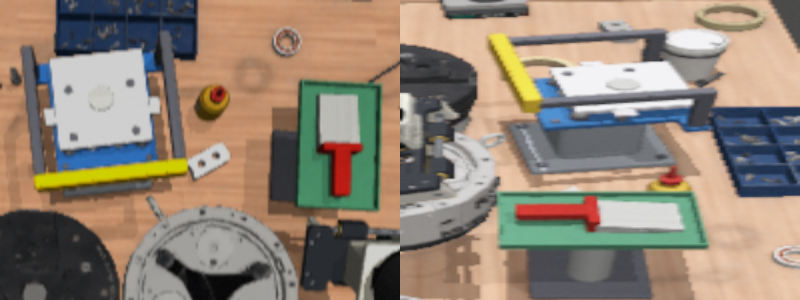

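The wedge lies flat in the tray (side view near (590,213)). The saddle has moved under 1 mm, the plate is home, and the bottle and jaw are where they were.

```bash
python3 -c "
from plant import *
print(close_job())"
```

```text
the job is handed in; nothing more can be done
None
```

The wedge was worked free with the saddle staying within about 1 mm, the plate looks fully home in the pictures, and the wedge lies flat and released in the green tray; the job was handed in at about 26 s of the 62 s limit, with no verdict returned.

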